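# Click a snack box lid shut all round its rim

## Robot

A 6-joint arm with a two-finger parallel gripper is mounted at the origin on the work surface. World frame = base frame: x ahead of the robot, y to its left, z up, the work surface at z = 0. Lengths are in m, angles in rad, forces in N, time in s.
With the tool pointing down it reaches from about 0.425 to 0.95 m from the base axis. Payload 3.5 kg.
Tool frame: the origin (TCP) lies at the very end of the fingers, on their centre line; the grasp point (between the pads) lies 19 mm behind it (env.tcp_to_grasp is the distance from the TCP to the grasp point, in m); z points along the fingers, x is the direction in which the jaws open and shut, and the axes are right-handed (so a half turn about z gives the same grasp; the last joint's range is limited). The gripper opens to 85 mm and grips with 20 to 120 N. Pads are 22 mm wide; open, the fingers measure 114 mm over their backs; the gripper's body (76 mm by 85 mm) begins 54 mm behind the grasp point. The pads swing forward as they close: fully open they stand 13 mm farther back than shut.
Start: joints at [1.055, 0.286, 1.577, -0, 1.279, -0.15], TCP at [0.241, 0.63, 0.231] pointing down, gripper open.
Joint ranges: [-2.77, 2.77], [-0.9, 2.22], [0.21, 2.48], [-1.53, 4.67], [0.24, 2.81], [-2.84, 2.84]. Speed limits (rad/s): [2.79, 2.79, 3.14, 3.14, 3.14, 3.14].

## Interface

Orientations are given as a unit quaternion [x, y, z, w].
In Python, from cell import get_obs, capture, camera_params, ticket, spotter, env gives the robot as it stands.
- The arm moves only by the tool jog_arm, never from a script. Its argument "rows" is a list of rows, each an object of numbers: "hand": the finger opening in cm, from 0 to 8.54; "x", "y", "z": the shift along the tool's x, y, z in cm; "ax", "ay", "az": the turn, a rotation vector about the tool's x, y, z in rad. In form: [{"hand": .., "x": .., "y": .., "z": .., "ax": .., "ay": .., "az": ..}, ...]. A call has 1 to 12 rows; each row is the pose to reach, as a shift and turn from the pose measured when the call began, along the tool's axes at that moment; what a row does not reach only later rows make up. A row lasts 1/10 s, in which the tool goes at most 50 mm and 8.59 degrees, less where a joint would pass 70% of its speed; a pose out of reach is approached as far as the arm can. A call with a gripper value outside its range is refused whole. The fingers move at their own pace and stop on an object; "grip_force" is the grip in N (left out, the last holds). Time passes only in rows, so rows that repeat a pose let the fingers close. It gives the time, the measured TCP pose, the force and the opening at its end, in the units of the state.
- get_obs(): the state, without advancing time (a new reading comes with each control period).
- capture(name): name is "scene" or "top" or "wrist"; returns the picture (480x640x3 uint8, red, green, blue); there is no depth.
- camera_params(name): a dict with "fov_y" (degrees; the focal length in pixels is half the picture's height over the tangent of half this angle, whatever the lens; pixels are square), "cx", "cy" (the principal point, pixels), "cam_to_world" (4x4, takes a point from camera to world coordinates). Camera axes: x right, y down, z forward; pixel columns grow to the right and rows downward; lengths in m; the calibration is good to about 2 mm. A picture is of the moment at which its call begins: read the wrist's pose just before it. camera_params takes no time and is no camera call; for the wrist camera it gives the pose at the moment of the call.
- ticket.finish_job(): hands the job in, once; it reports no verdict.
Trained networks look in the newest picture that a camera, given by its name, has taken for a name from the list of things; names that differ only in an ending like _2 or _b are one class to them, and where a whole thing is asked for, a point or a joint stands for the part that bears it (a point fixed in the world has none). Each returns a list of dicts, best first, with "p" (0 to 1); they miss things now and then, are a little off and sometimes report something else, mostly with a low value. They report only what shows in the picture. A call takes as long as a camera call. They do not tell look-alikes from the thing itself.
- spotter.find_in(camera, query): "xy" ([column, row] in pixels, amid what is visible of it).
- spotter.cut_out(camera, query): "region" (480x640 bool, what is visible of it) and "xy" ([column, row] in pixels, amid what is visible of it).
The state is a dict: "time_s": time; "joints": joint angles; "dq": joint speeds; "joint_efforts": joint torques, N m; "eef_pos": TCP position; "tcp_rot": TCP orientation; "contact_force": force on the tool from outside, world axes, zero at the start; "moment": the same for the moment, N m; "gripper_width": finger opening in m.
Only numpy, scipy, OpenCV 4.12 (cv2) and the standard library are available. Lean on these libraries where they do the work, as an engineer would, in place of code of your own. Each camera call takes 0.05 s, during which the arm holds its last target.

## Task

The lid of the snack box on the walnut counter has been laid on but not fastened: the rim sections on all four sides still stand up. Press round the rim with your fingertips, one section after another, until every section has clicked down flush with the lid's corners; leave the box standing where it is, do not lift it or push it about, and leave the cup, saucer, scoop and canister alone.

Things in the scene. Friction and masses are not known exactly. Their poses are not given: they have to be found in the camera images.
- counter: low walnut snack counter unit, fixed, 380 x 920 mm, flat top 100 mm above its origin (centre of its underside, on the island top, world z = 0). Its drawer with acrylic dividers is partly pulled out on the robot's side and plays no part.
- box: plastic snack box with its lid on, loose on the counter, 0.5 to 1 kg. Origin: centre of the underside, z up, long sides face +x and -x. Tub 120 (x) x 170 (y) x 62 mm high; white lid 140 x 190 mm. The lid's middle panel (84 x 134 mm, recessed 4 mm) and four rounded corners (28 x 28 mm, tops 70 mm above the origin) do not move; between the corners lie four hinged rim sections, 28 mm wide
- rim_xp (a joint): rim section on the box's +x long side, 131 mm long: 0 rad = standing up, sloping up 20 degrees to the outside from its bend at x = 42 mm, outer edge 9.5 mm above the corners; 0.35 = clicked shut, flush with the corners. Snap fit: pressed 20 mm from the bend it resists with up to 10 N, snaps down by itself past 0.25 and stays; let go before, it springs up. All four move independently
- rim_xm (a joint): the same for the section on the box's -x long side (bend at x = -42 mm)
- rim_yp (a joint): the same for the 81 mm long section on the box's +y short side (bend at y = 67 mm)
- rim_ym (a joint): the same for the 81 mm long section on the box's -y short side (bend at y = -67 mm)
- rim_xp_press (a point): point on the top face of the +x section, mid-length, 20 mm out from its bend (8 mm from its outer edge); it sinks with the section, from 77 to 70 mm above the box's underside
- rim_xm_press (a point): the same point on the -x section
- rim_yp_press (a point): the same point on the +y section
- rim_ym_press (a point): the same point on the -y section
- canister: closed steel canister, diameter 90, height 115 mm, loose bystander; origin at the centre of its underside
- cup: purple polypropylene cup, rim diameter 76, height 85 mm, loose bystander; origin at the centre of its underside
- saucer: white porcelain saucer, diameter 136, height 18 mm, loose bystander; origin at the centre of its underside
- scoop: aluminium scoop lying on the counter, 150 mm long along its y, 50 mm wide, 30 mm high, loose bystander; origin at its middle on the underside
There are look-alikes about, which are no part of the job. Leave any purple or red look-alike of the box alone.

How it is judged:
At the end, for the whole second after the job is handed in: All four rim sections are shut (each joint above 0.31 of 0.35 rad, within about 1 mm of flush), and the box stands flat and still on the counter within 30 mm of where it was (value of joint each of rim_xp, rim_xm, rim_yp, rim_ym above 0.31 rad and z of box in the frame of counter between 0.095 and 0.105 m and angle between box's own z axis and vertical below 0.05 rad and distance of box from where it was at the start of the episode below 0.03 m and linear speed of box below 0.02 m/s); the robot touches nothing.
It fails at once if the box is lifted off the counter (more than 12 mm) (z of box in the frame of counter above 0.112 m).
It fails at once if the box is tipped (more than 0.2 rad) (angle between box's own z axis and vertical above 0.2 rad).
It fails at once if the box is pushed more than 30 mm from its place (distance of box from where it was at the start of the episode above 0.03 m).
It fails at once if a bystander (canister, cup, saucer or scoop) is moved more than 20 mm (distance of any of canister, cup, saucer, scoop from where it was at the start of the episode above 0.02 m).
It also fails if it takes over 48 s, if anything falls off the work surface, if the arm or the gripper's body presses on something with over 40 N, if the wrist force passes 120 N, or if a joint passes its speed limit or range.

## Working session

There is one attempt and no reset: what is moved stays moved. The work goes in short steps, Python scripts to look and compute and a tool call to move; the robot and the scene stay as the last step left them, time stands still between calls to the robot, and variables do not carry over. Pictures are saved under pics/ and viewed, and the job is handed in when it is done.

Besides the shell and the picture viewer there is one more tool, called as name(argument=value, ...), one argument or row to a line, values as JSON. jog_arm: Moves the arm, as the interface text tells. Its arguments: {"type":"object","properties":{"rows":{"type":"array","items":{"type":"object","properties":{"hand":{"type":"number"},"x":{"type":"number"},"y":{"type":"number"},"z":{"type":"number"},"ax":{"type":"number"},"ay":{"type":"number"},"az":{"type":"number"}}}},"grip_force":{"type":"number"}},"required":["rows"]}

```bash
mkdir -p pics; ls; python3 - <<'E'
from cell import get_obs, capture, camera_params, ticket, spotter, env
import cv2,numpy as np
np.set_printoptions(precision=4,suppress=True)
for c in ["scene","top"]:
    im=capture(c); cv2.imwrite(f"pics/{c}0.png",im[:,:,::-1])
    p=camera_params(c);print(c,p)
    for q in ["box","rim_xp_press"]:
        print(q,[(d["p"],d["xy"]) for d in spotter.find_in(c,q)])
print(get_obs())
E
```

```text
pics
scene {'fov_y': 43.52612075390861, 'cx': 322.7586557339704, 'cy': 249.691567316267, 'cam_to_world': array([[ 0.8098,  0.4743, -0.3453,  1.0536],
       [ 0.5867, -0.6555,  0.4756, -0.8384],
       [-0.0008, -0.5877, -0.8091,  1.5416],
       [ 0.    ,  0.    ,  0.    ,  1.    ]])}
box [(0.97, [334.2, 155.3]), (0.87, [342.8, 271.8]), (0.77, [166.7, 327.9]), (0.37, [325.1, 376.1])]
rim_xp_press [(0.85, [346.8, 146.5]), (0.84, [165.9, 307.9]), (0.66, [359.2, 280.0])]
top {'fov_y': 46.13948173558376, 'cx': 319.0919329601713, 'cy': 250.1320173883964, 'cam_to_world': array([[ 0.0152, -0.9908,  0.1342,  0.2737],
       [-0.9998, -0.0135,  0.0138, -0.0436],
       [-0.0118, -0.1344, -0.9909,  1.6255],
       [ 0.    ,  0.    ,  0.    ,  1.    ]])}
box [(0.89, [472.4, 344.8]), (0.88, [169.1, 339.3]), (0.62, [330.6, 217.2])]
rim_xp_press [(0.93, [151.0, 345.1]), (0.85, [456.6, 360.7]), (0.77, [332.5, 196.0]), (0.59, [316.6, 245.5]), (0.47, [189.7, 166.5])]
{'time_s': 0.3, 'joints': array([ 1.055 ,  0.2866,  1.5772, -0.    ,  1.2786, -0.15  ]), 'dq': array([ 0.0006, -0.0026, -0.0021, -0.001 , -0.0017,  0.0014]), 'joint_efforts': array([ -0.    , -40.5356, -29.229 ,  -0.0001,   0.0033,   0.    ]), 'eef_pos': array([0.2413, 0.6301, 0.2308]), 'tcp_rot': array([ 0.8239,  0.5667, -0.0004,  0.0002]), 'contact_force': array([ 0.3849,  0.0413, -0.5514]), 'moment': array([ 0.0935, -0.0013,  0.0145]), 'gripper_width': 0.08551076170352194}
```

View pics/scene0.png

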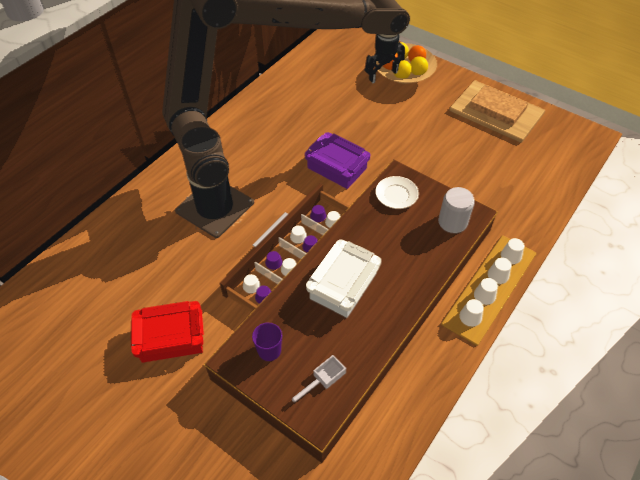

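View pics/top0.png

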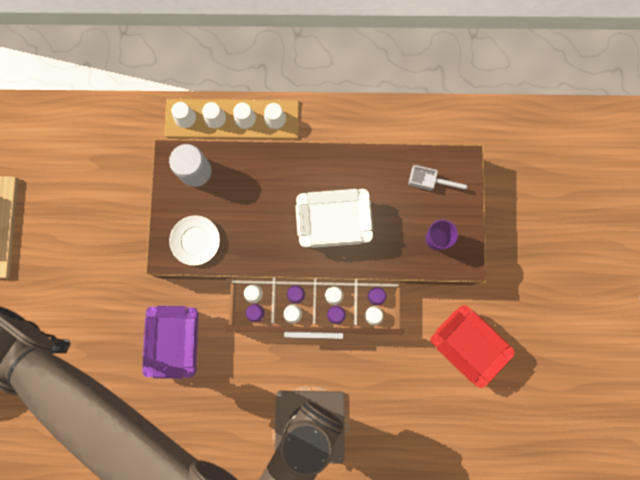

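The only candidates are the white box (top 333,217; scene 343,272), the purple look-alike (top 169,340) and the red look-alike (top 472,345). By the description, the box is the white one on the counter.

```bash
cat > h.py <<'E'
from cell import get_obs, capture, camera_params, ticket, spotter, env
import cv2,numpy as np
np.set_printoptions(precision=4,suppress=True)
def K(c):
    p=camera_params(c);f=240/np.tan(np.radians(p["fov_y"])/2);return p,f
def unproj(c,uv,z):
    p,f=K(c);T=p["cam_to_world"];d=T[:3,:3]@np.array([(uv[0]-p["cx"])/f,(uv[1]-p["cy"])/f,1]);o=T[:3,3]
    return o+d*(z-o[2])/d[2]
def proj(c,X,pk=None):
    p,f=pk or K(c);T=p["cam_to_world"];q=(np.atleast_2d(X)-T[:3,3])@T[:3,:3]
    return np.c_[q[:,0]/q[:,2]*f+p["cx"],q[:,1]/q[:,2]*f+p["cy"]]
E
python3 - <<'E'
from h import *
from scipy.optimize import minimize
R={}
for c in ["top","scene"]:
    im=capture(c)
    ds=spotter.cut_out(c,"box")
    for d in ds:
        print(c,d["p"],d["xy"],d["region"].sum())
    t={"top":(333,217),"scene":(343,272)}[c]
    d=min(ds,key=lambda d:np.hypot(d["xy"][0]-t[0],d["xy"][1]-t[1]))
    R[c]=d["region"]
    x,y=int(t[0]),int(t[1])
    cr=cv2.resize(im[y-50:y+50,x-60:x+60],None,fx=5,fy=5,interpolation=cv2.INTER_CUBIC)
    m=cv2.resize(R[c][y-50:y+50,x-60:x+60].astype(np.uint8),None,fx=5,fy=5,interpolation=0)
    cs,_=cv2.findContours(m,0,2);cv2.drawContours(cr,cs,-1,(255,0,0),1)
    cv2.imwrite(f"pics/crop_{c}.png",cr[:,:,::-1])
np.savez("reg.npz",**R)
# silhouette fit: hull of model points
def pts(x,y,a):
    P=[]
    for sx in(-1,1):
        for sy in(-1,1):
            P+= [[sx*.070,sy*.0655,.0795],[sx*.0405,sy*.095,.0795],[sx*.070,sy*.086,.070],[sx*.061,sy*.095,.070],[sx*.067,sy*.092,.07],[sx*.058,sy*.085,0],[sx*.060,sy*.083,0]]
    P=np.array(P);c,s=np.cos(a),np.sin(a)
    return P@np.array([[c,s,0],[-s,c,0],[0,0,1]])+[x,y,.1]
pk={c:K(c) for c in R}
def cost(v,cams):
    t=0
    for c in cams:
        h=cv2.convexHull((proj(c,pts(*v),pk[c])*16).astype(np.int32))
        big=np.zeros((480*1,640),np.uint8)
        cv2.fillConvexPoly(big,h,255,cv2.LINE_AA,4)
        t+=np.abs(big/255.-R[c]).sum()
    return t
for cams in (["top"],["scene"],["top","scene"]):
    best=None
    g=unproj("top",(333,217),.165)
    for a0 in (-.1,0,.1):
        r=minimize(cost,[g[0],g[1],a0],args=(cams,),method="Nelder-Mead",options=dict(initial_simplex=[[g[0],g[1],a0],[g[0]+.01,g[1],a0],[g[0],g[1]+.01,a0],[g[0],g[1],a0+.08]],xatol=1e-4,fatol=.1))
        if best is None or r.fun<best.fun:best=r
    print(cams,best.x,best.fun)
E
```

```text
top 0.96 [171.3, 342.3] 3778
top 0.7 [332.6, 215.3] 3880
top 0.65 [473.9, 347.1] 3933
scene 0.88 [335.5, 156.9] 2319
scene 0.87 [168.2, 327.7] 3727
scene 0.86 [346.9, 275.1] 3394
['top'] [ 0.5559 -0.0619  0.0941] 175.8313725490196
['scene'] [ 0.5597 -0.0599  0.1404] 323.72549019607845
['top', 'scene'] [ 0.5567 -0.0613  0.101 ] 534.356862745098
```

View pics/crop_top.png

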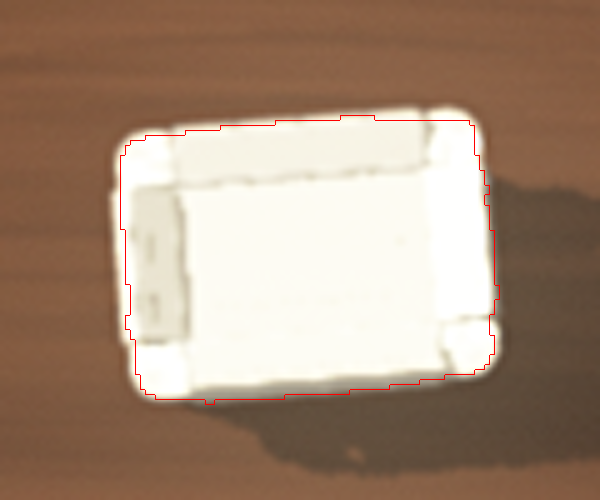

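View pics/crop_scene.png

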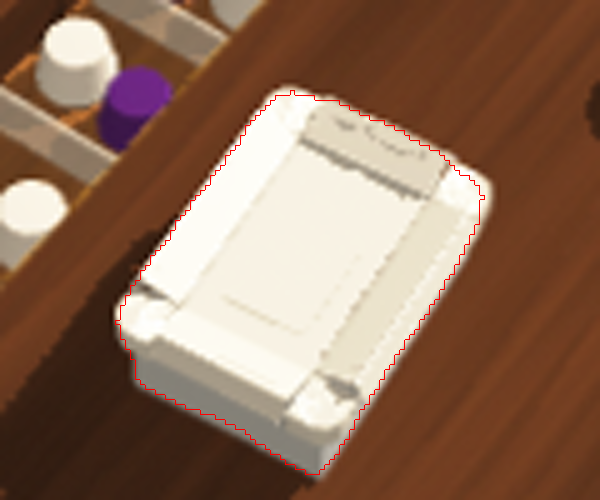

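The close crop confirms the white box with all four rim sections standing. The network's mask is about 2 px off in the top view, so I'll refit with a saturation mask.

```bash
cat > fit.py <<'E'
from h import *
from scipy.optimize import minimize
def pts(x,y,a,zr=.0795):
    P=[]
    for sx in(-1,1):
        for sy in(-1,1):
            P+= [[sx*.068,sy*.0655,zr],[sx*.0405,sy*.0933,zr],[sx*.070,sy*.084,.070],[sx*.059,sy*.095,.070],[sx*.067,sy*.092,.07],[sx*.058,sy*.085,0],[sx*.060,sy*.083,0]]
    P=np.array(P);c,s=np.cos(a),np.sin(a)
    return P@np.array([[c,s,0],[-s,c,0],[0,0,1]])+[x,y,.1]
if __name__=="__main__":
    D=np.load("reg.npz");R={}
    pk={c:K(c) for c in ["top","scene"]}
    for c in pk:
        im=cv2.imread(f"pics/{c}0.png");hsv=cv2.cvtColor(im,cv2.COLOR_BGR2HSV)
        roi=cv2.dilate(D[c].astype(np.uint8),np.ones((13,13)))
        m=((hsv[...,1]<95)&(hsv[...,2]>75)&(roi>0)).astype(np.uint8)
        n,l,s,_=cv2.connectedComponentsWithStats(m);k=1+np.argmax(s[1:,4]);m=(l==k)
        cs,_=cv2.findContours(m.astype(np.uint8),0,1);mm=np.zeros((480,640),np.uint8);cv2.drawContours(mm,cs,-1,1,-1)
        R[c]=mm.astype(float)
    def hull(c,v):
        big=np.zeros((480,640),np.uint8)
        cv2.fillConvexPoly(big,cv2.convexHull((proj(c,pts(*v),pk[c])*16).astype(np.int32)),255,cv2.LINE_AA,4);return big/255.
    def cost(v,cams): return sum(np.abs(hull(c,v)-R[c]).sum() for c in cams)
    for cams in (["top"],["scene"],["top","scene"]):
        b=None
        for a0 in (0.,.1):
            g=[.557,-.061,a0]
            r=minimize(cost,g,args=(cams,),method="Nelder-Mead",options=dict(initial_simplex=[g,[g[0]+.01,g[1],a0],[g[0],g[1]+.01,a0],[g[0],g[1],a0+.08]],xatol=1e-4,fatol=.1))
            if b is None or r.fun<b.fun:b=r
        print(cams,b.x,b.fun)
    v=b.x;out=[]
    for c,(x,y) in {"top":(333,217),"scene":(343,272)}.items():
        im=cv2.imread(f"pics/{c}0.png");cr=cv2.resize(im[y-50:y+50,x-60:x+60],None,fx=4,fy=4,interpolation=2)
        P=pts(*v);
        for q in proj(c,P): cv2.circle(cr,tuple(((q-[x-60,y-50]+.5)*4).astype(int)),2,(0,0,255),-1)
        m=cv2.resize(R[c][y-50:y+50,x-60:x+60].astype(np.uint8),None,fx=4,fy=4,interpolation=0)
        cs,_=cv2.findContours(m,0,2);cv2.drawContours(cr,cs,-1,(0,255,0),1);out.append(cr)
    cv2.imwrite("pics/fit.png",cv2.resize(np.hstack(out),(800,333)))
E
python3 fit.py
```

```text
['top'] [ 0.5575 -0.0608  0.0644] 505.8666666666666
['scene'] [ 0.5591 -0.0599  0.0955] 120.23921568627452
['top', 'scene'] [ 0.5593 -0.0599  0.0897] 633.4509803921569
```

View pics/fit.png

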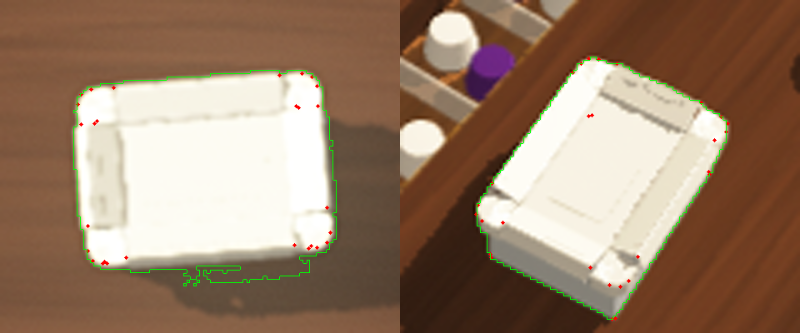

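Box at about (0.559, -0.060), yaw about 0.09; both views agree to 2 mm. Next I work out the approach above the +x press point with the fingers shut.

```bash
cat >> h.py <<'E'
from scipy.spatial.transform import Rotation as Ro
BOX=(0.559,-0.060,0.092)
def loc(px,py,b=None):
    b=b or BOX
    c,s=np.cos(b[2]),np.sin(b[2]);return np.array([b[0]+c*px-s*py,b[1]+s*px+c*py])
def delta(X,yaw=None):
    o=get_obs();q=Ro.from_quat(o["tcp_rot"]);yaw=BOX[2] if yaw is None else yaw
    d=q.inv().apply(np.asarray(X)-o["eef_pos"])*100
    w=Ro.from_euler("xyz",[np.pi,0,0]);w=Ro.from_euler("z",yaw)*w
    return d,(q.inv()*w).as_rotvec()
E
python3 -c "
from h import *
print(delta([*loc(.062,0),.25]));print(delta([.45,.2,.27]))"
```

```text
(array([-50.3612,  59.9157,  -1.87  ]), array([0.    , 0.0001, 1.113 ]))
(array([-32.7218,  34.8744,  -3.8712]), array([0.    , 0.0001, 1.113 ]))
```

jog_arm(
  rows=[
    {"hand":0,"x":-33,"y":35,"z":-4,"az":1.11},
    {"hand":0,"x":-33,"y":35,"z":-4,"az":1.11},
    {"hand":0,"x":-33,"y":35,"z":-4,"az":1.11},
    {"hand":0,"x":-33,"y":35,"z":-4,"az":1.11},
    {"hand":0,"x":-33,"y":35,"z":-4,"az":1.11},
    {"hand":0,"x":-33,"y":35,"z":-4,"az":1.11},
    {"hand":0,"x":-33,"y":35,"z":-4,"az":1.11},
    {"hand":0,"x":-33,"y":35,"z":-4,"az":1.11},
    {"hand":0,"x":-50.4,"y":60,"z":-4,"az":1.11},
    {"hand":0,"x":-50.4,"y":60,"z":-4,"az":1.11},
    {"hand":0,"x":-50.4,"y":60,"z":-4,"az":1.11},
    {"hand":0,"x":-50.4,"y":60,"z":-4,"az":1.11},
  ],
  grip_force=40,
)

```text
invalid input
```

```bash
python3 -c "
from h import *
print(get_obs()['eef_pos'],get_obs()['gripper_width'],delta([*loc(.062,0),.25]))"
```

```text
[0.2414 0.6303 0.2313] 0.08525998832456279 (array([-50.3612,  59.9157,  -1.87  ]), array([0.    , 0.0001, 1.113 ]))
```

jog_arm(
  rows=[
    {"hand":0,"x":-33,"y":35,"z":-4,"ax":0,"ay":0,"az":1.11},
    {"hand":0,"x":-33,"y":35,"z":-4,"ax":0,"ay":0,"az":1.11},
    {"hand":0,"x":-33,"y":35,"z":-4,"ax":0,"ay":0,"az":1.11},
    {"hand":0,"x":-33,"y":35,"z":-4,"ax":0,"ay":0,"az":1.11},
    {"hand":0,"x":-33,"y":35,"z":-4,"ax":0,"ay":0,"az":1.11},
    {"hand":0,"x":-33,"y":35,"z":-4,"ax":0,"ay":0,"az":1.11},
    {"hand":0,"x":-33,"y":35,"z":-4,"ax":0,"ay":0,"az":1.11},
    {"hand":0,"x":-33,"y":35,"z":-4,"ax":0,"ay":0,"az":1.11},
    {"hand":0,"x":-50.4,"y":60,"z":-4,"ax":0,"ay":0,"az":1.11},
    {"hand":0,"x":-50.4,"y":60,"z":-4,"ax":0,"ay":0,"az":1.11},
  ],
  grip_force=40,
)

```text
time_s: 1.5
eef_pos: [0.4687, 0.185, 0.2671]
tcp_rot: [0.999, 0.047, 0.001, -0.0]
contact_force: [0.9, 0.8, -0.8]
gripper_width: -0.0001
```

```bash
python3 -c "
from h import *
print(get_obs()['eef_pos'],get_obs()['gripper_width'],delta([*loc(.062,0),.25]))"
```

```text
[0.4687 0.185  0.2671] -8.523837322257983e-05 (array([12.8603, 25.2638,  1.7235]), array([-0.0003, -0.0018,  0.003 ]))
```

jog_arm(
  rows=[
    {"hand":0,"x":12.9,"y":25.3,"z":1.7,"ax":0,"ay":0,"az":0},
    {"hand":0,"x":12.9,"y":25.3,"z":1.7,"ax":0,"ay":0,"az":0},
    {"hand":0,"x":12.9,"y":25.3,"z":1.7,"ax":0,"ay":0,"az":0},
    {"hand":0,"x":12.9,"y":25.3,"z":1.7,"ax":0,"ay":0,"az":0},
    {"hand":0,"x":12.9,"y":25.3,"z":1.7,"ax":0,"ay":0,"az":0},
    {"hand":0,"x":12.9,"y":25.3,"z":1.7,"ax":0,"ay":0,"az":0},
    {"hand":0,"x":12.9,"y":25.3,"z":1.7,"ax":0,"ay":0,"az":0},
    {"hand":0,"x":12.9,"y":25.3,"z":1.7,"ax":0,"ay":0,"az":0},
    {"hand":0,"x":12.9,"y":25.3,"z":1.7,"ax":0,"ay":0,"az":0},
  ],
)

```text
time_s: 2.4
eef_pos: [0.6207, -0.0537, 0.2503]
tcp_rot: [0.999, 0.048, 0.001, -0.0]
contact_force: [0.2, 0.2, 0.2]
gripper_width: -0.0001
```

```bash
cat > look.py <<'E'
from h import *
import sys
n=sys.argv[1]
pk=K("wrist");w=capture("wrist")
C=[]
for px,py,z in [(-.07,-.067,.17),(.042,.067,.17),(.042,-.067,.17),(-.042,.067,.17),(-.042,-.067,.17),(.062,0,.177),(-.062,0,.177),(0,.087,.177),(0,-.087,.177),(.07,.067,.17),(.07,-.067,.17),(-.07,.067,.17)]:
    C.append([*loc(px,py),z])
w=w.copy()
for q in proj("wrist",C,pk):
    cv2.circle(w,(int(q[0]),int(q[1])),3,(255,0,0),-1)
cv2.imwrite(f"pics/w{n}.png",w[:,:,::-1])
o=get_obs();print(o["time_s"],o["eef_pos"],o["contact_force"])
for k,(a,b) in dict(xp=(.062,0),xm=(-.062,0),yp=(0,.087),ym=(0,-.087)).items(): print(k,loc(a,b),delta([*loc(a,b),.19]))
E
python3 look.py 1
```

```text
2.45 [ 0.6207 -0.0534  0.2505] [ 0.2908 -0.4581  0.3693]
xp [ 0.6207 -0.0543] (array([-0.0206,  0.0916,  6.0465]), array([-0.0004, -0.0019,  0.0044]))
xm [ 0.4973 -0.0657] (array([-12.4204,   0.0364,   6.0224]), array([-0.0004, -0.0019,  0.0044]))
yp [0.551  0.0266] (array([-6.1819, -8.6359,  6.0382]), array([-0.0004, -0.0019,  0.0044]))
ym [ 0.567  -0.1466] (array([-6.2592,  8.7639,  6.0307]), array([-0.0004, -0.0019,  0.0044]))
```

View pics/w1.png

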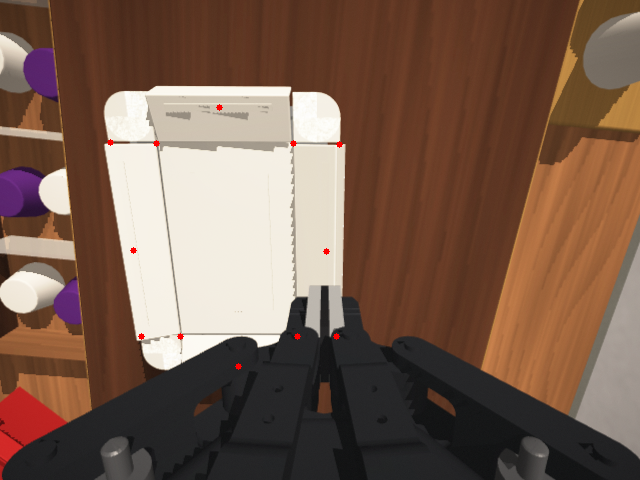

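The red marks (predicted rim features) lie on the box in the wrist view: +x section at (326,251), +y section at (219,107). I'll press +x.

jog_arm(
  rows=[
    {"hand":0,"x":0,"y":0,"z":4,"ax":0,"ay":0,"az":0},
    {"hand":0,"x":0,"y":0,"z":6,"ax":0,"ay":0,"az":0},
    {"hand":0,"x":0,"y":0,"z":6.6,"ax":0,"ay":0,"az":0},
    {"hand":0,"x":0,"y":0,"z":7,"ax":0,"ay":0,"az":0},
    {"hand":0,"x":0,"y":0,"z":7.3,"ax":0,"ay":0,"az":0},
    {"hand":0,"x":0,"y":0,"z":7.6,"ax":0,"ay":0,"az":0},
    {"hand":0,"x":0,"y":0,"z":7.8,"ax":0,"ay":0,"az":0},
    {"hand":0,"x":0,"y":0,"z":8,"ax":0,"ay":0,"az":0},
  ],
)

```text
time_s: 3.25
eef_pos: [0.623, -0.0529, 0.1746]
tcp_rot: [0.999, 0.048, 0.004, -0.0]
contact_force: [0.0, 3.4, 6.5]
gripper_width: -0.0001
```

jog_arm(
  rows=[
    {"hand":0,"x":0,"y":0,"z":0.3,"ax":0,"ay":0,"az":0},
    {"hand":0,"x":-0.1,"y":0,"z":0.5,"ax":0,"ay":0,"az":0},
    {"hand":0,"x":-0.1,"y":0,"z":0.6,"ax":0,"ay":0,"az":0},
    {"hand":0,"x":-0.1,"y":0,"z":0.6,"ax":0,"ay":0,"az":0},
  ],
)

```text
time_s: 3.65
eef_pos: [0.6232, -0.0532, 0.1701]
tcp_rot: [0.999, 0.048, 0.006, 0.0]
contact_force: [0.5, -0.1, 5.9]
gripper_width: -0.0002
```

jog_arm(
  rows=[
    {"hand":0,"x":0,"y":0,"z":0.3,"ax":0,"ay":0,"az":0},
    {"hand":0,"x":0,"y":0,"z":0.4,"ax":0,"ay":0,"az":0},
    {"hand":0,"x":0,"y":0,"z":0.4,"ax":0,"ay":0,"az":0},
  ],
)

```text
time_s: 3.95
eef_pos: [0.6235, -0.0533, 0.1697]
tcp_rot: [0.999, 0.048, 0.006, 0.0]
contact_force: [-4.8, 3.1, 15.2]
gripper_width: 0.0
```

jog_arm(
  rows=[
    {"hand":0,"x":0,"y":0,"z":-3,"ax":0,"ay":0,"az":0},
    {"hand":0,"x":0,"y":0,"z":-7,"ax":0,"ay":0,"az":0},
    {"hand":0,"x":0,"y":0,"z":-7,"ax":0,"ay":0,"az":0},
  ],
)

```text
time_s: 4.25
eef_pos: [0.6255, -0.0543, 0.2465]
tcp_rot: [0.999, 0.048, 0.011, 0.002]
contact_force: [0.6, 0.4, 0.8]
gripper_width: -0.0002
```

```bash
python3 look.py 2
```

```text
4.3 [ 0.6242 -0.0539  0.2433] [0.3822 0.62   0.4425]
xp [ 0.6207 -0.0543] (array([-0.4463, -0.0166,  5.3213]), array([ 0.0036, -0.0177,  0.0043]))
xm [ 0.4973 -0.0657] (array([-12.8443,  -0.0697,   5.1015]), array([ 0.0036, -0.0177,  0.0043]))
yp [0.551  0.0266] (array([-6.6075, -8.743 ,  5.18  ]), array([ 0.0036, -0.0177,  0.0043]))
ym [ 0.567  -0.1466] (array([-6.6831,  8.6567,  5.2428]), array([ 0.0036, -0.0177,  0.0043]))
```

View pics/w2.png

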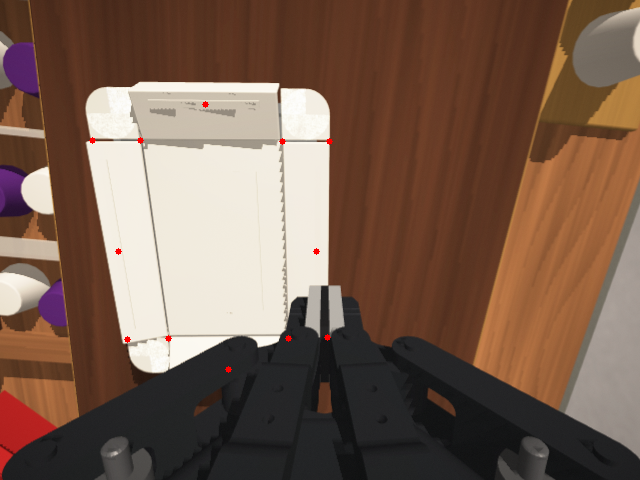

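The +x section is now flush (edge in line with the corners at x≈329, shade matches the panel), and the box has not moved. Next is +y.

jog_arm(
  rows=[
    {"hand":0,"x":-3.3,"y":-4.4,"z":0,"ax":0,"ay":-0.018,"az":0},
    {"hand":0,"x":-6.6,"y":-8.7,"z":2,"ax":0,"ay":-0.018,"az":0},
    {"hand":0,"x":-6.6,"y":-8.7,"z":4.7,"ax":0,"ay":-0.018,"az":0},
    {"hand":0,"x":-6.6,"y":-8.7,"z":4.7,"ax":0,"ay":-0.018,"az":0},
    {"hand":0,"x":-6.6,"y":-8.7,"z":4.7,"ax":0,"ay":-0.018,"az":0},
  ],
)

```text
time_s: 4.8
eef_pos: [0.5503, 0.026, 0.1933]
tcp_rot: [0.999, 0.048, -0.002, 0.002]
contact_force: [0.4, -0.2, 0.6]
gripper_width: 0.0
```

```bash
python3 look.py 3
```

```text
4.85 [0.5516 0.0255 0.1949] [ 0.339  -0.4061  0.6956]
xp [ 0.6207 -0.0543] (array([6.1207, 8.6065, 0.5182]), array([0.004 , 0.0006, 0.0038]))
xm [ 0.4973 -0.0657] (array([-6.2792,  8.5592,  0.5249]), array([0.004 , 0.0006, 0.0038]))
yp [0.551  0.0266] (array([-0.0461, -0.117 ,  0.4864]), array([0.004 , 0.0006, 0.0038]))
ym [ 0.567  -0.1466] (array([-0.1124, 17.2827,  0.5567]), array([0.004 , 0.0006, 0.0038]))
```

jog_arm(
  rows=[
    {"hand":0,"x":0,"y":-0.1,"z":1.2,"ax":0,"ay":0,"az":0},
    {"hand":0,"x":0,"y":-0.1,"z":1.6,"ax":0,"ay":0,"az":0},
    {"hand":0,"x":0,"y":-0.1,"z":2.0,"ax":0,"ay":0,"az":0},
    {"hand":0,"x":0,"y":-0.1,"z":2.3,"ax":0,"ay":0,"az":0},
    {"hand":0,"x":0,"y":-0.1,"z":2.6,"ax":0,"ay":0,"az":0},
    {"hand":0,"x":0,"y":-0.1,"z":2.8,"ax":0,"ay":0,"az":0},
    {"hand":0,"x":0,"y":-0.1,"z":2.9,"ax":0,"ay":0,"az":0},
    {"hand":0,"x":0,"y":-0.1,"z":2.9,"ax":0,"ay":0,"az":0},
  ],
)

```text
time_s: 5.65
eef_pos: [0.5526, 0.0265, 0.1698]
tcp_rot: [0.999, 0.048, 0.001, 0.002]
contact_force: [-6.3, 2.8, 14.4]
gripper_width: 0.0002
```

Bottomed at 0.1698 with 14 N. I'll lift and go to -x, crossing over the box at z≈0.235.

jog_arm(
  rows=[
    {"hand":0,"x":0,"y":0,"z":-3,"ax":0,"ay":0,"az":0},
    {"hand":0,"x":0,"y":0,"z":-6.5,"ax":0,"ay":0,"az":0},
    {"hand":0,"x":-3,"y":4.3,"z":-6.5,"ax":0,"ay":0,"az":0},
    {"hand":0,"x":-6.3,"y":8.6,"z":-6.5,"ax":0,"ay":0,"az":0},
    {"hand":0,"x":-6.3,"y":8.6,"z":-6.5,"ax":0,"ay":0,"az":0},
    {"hand":0,"x":-6.3,"y":8.6,"z":-6.5,"ax":0,"ay":0,"az":0},
  ],
)

```text
time_s: 6.25
eef_pos: [0.4976, -0.0662, 0.2349]
tcp_rot: [0.999, 0.046, 0.001, 0.002]
contact_force: [0.2, 0.2, -0.1]
gripper_width: 0.0
```

```bash
python3 look.py 4
```

```text
6.3 [ 0.498  -0.0653  0.2349] [ 0.8059 -0.5378  0.4791]
xp [ 0.6207 -0.0543] (array([12.3117,  0.0392,  4.5072]), array([ 0.0035, -0.0015,  0.0018]))
xm [ 0.4973 -0.0657] (array([-0.0883,  0.0165,  4.4882]), array([ 0.0035, -0.0015,  0.0018]))
yp [0.551  0.0266] (array([ 6.1277, -8.6721,  4.4675]), array([ 0.0035, -0.0015,  0.0018]))
ym [ 0.567  -0.1466] (array([6.0957, 8.7278, 4.5279]), array([ 0.0035, -0.0015,  0.0018]))
```

View pics/w4.png

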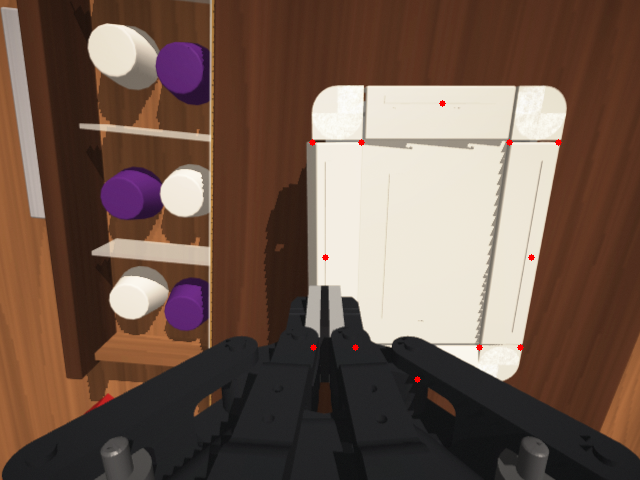

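The +y section (440,110) and +x section (530,255) are both flush with the corners. The fingers are over the -x section (325,257).

jog_arm(
  rows=[
    {"hand":0,"x":0,"y":0,"z":4,"ax":0,"ay":0,"az":0},
    {"hand":0,"x":0,"y":0,"z":5.2,"ax":0,"ay":0,"az":0},
    {"hand":0,"x":0,"y":0,"z":5.6,"ax":0,"ay":0,"az":0},
    {"hand":0,"x":0,"y":0,"z":6.0,"ax":0,"ay":0,"az":0},
    {"hand":0,"x":0,"y":0,"z":6.3,"ax":0,"ay":0,"az":0},
    {"hand":0,"x":0,"y":0,"z":6.6,"ax":0,"ay":0,"az":0},
    {"hand":0,"x":0,"y":0,"z":6.8,"ax":0,"ay":0,"az":0},
    {"hand":0,"x":0,"y":0,"z":6.9,"ax":0,"ay":0,"az":0},
    {"hand":0,"x":0,"y":0,"z":6.9,"ax":0,"ay":0,"az":0},
  ],
)

```text
time_s: 7.2
eef_pos: [0.4995, -0.0652, 0.1698]
tcp_rot: [0.999, 0.047, 0.002, 0.002]
contact_force: [-5.7, 1.4, 13.3]
gripper_width: -0.0001
```

jog_arm(
  rows=[
    {"hand":0,"x":0,"y":0,"z":-3,"ax":0,"ay":0,"az":0},
    {"hand":0,"x":0,"y":0,"z":-6.5,"ax":0,"ay":0,"az":0},
    {"hand":0,"x":3,"y":4.3,"z":-6.5,"ax":0,"ay":0,"az":0},
    {"hand":0,"x":6.2,"y":8.7,"z":-6.5,"ax":0,"ay":0,"az":0},
    {"hand":0,"x":6.2,"y":8.7,"z":-6.5,"ax":0,"ay":0,"az":0},
    {"hand":0,"x":6.2,"y":8.7,"z":-6.5,"ax":0,"ay":0,"az":0},
  ],
)

```text
time_s: 7.8
eef_pos: [0.57, -0.1462, 0.2349]
tcp_rot: [0.999, 0.047, 0.001, 0.001]
contact_force: [0.5, -0.2, -1.2]
gripper_width: 0.0001
```

```bash
python3 look.py 5
```

```text
7.85 [ 0.5692 -0.1453  0.2348] [-0.6203  0.4085 -0.3915]
xp [ 0.6207 -0.0543] (array([ 5.983 , -8.5797,  4.4701]), array([ 0.0027, -0.002 ,  0.0028]))
xm [ 0.4973 -0.0657] (array([-6.4169, -8.6145,  4.4448]), array([ 0.0027, -0.002 ,  0.0028]))
yp [0.551  0.0266] (array([ -0.1925, -17.297 ,   4.4335]), array([ 0.0027, -0.002 ,  0.0028]))
ym [ 0.567  -0.1466] (array([-0.2414,  0.1028,  4.4813]), array([ 0.0027, -0.002 ,  0.0028]))
```

jog_arm(
  rows=[
    {"hand":0,"x":-0.2,"y":0.1,"z":4,"ax":0,"ay":0,"az":0},
    {"hand":0,"x":-0.2,"y":0.1,"z":5.2,"ax":0,"ay":0,"az":0},
    {"hand":0,"x":-0.2,"y":0.1,"z":5.6,"ax":0,"ay":0,"az":0},
    {"hand":0,"x":-0.2,"y":0.1,"z":6.0,"ax":0,"ay":0,"az":0},
    {"hand":0,"x":-0.2,"y":0.1,"z":6.3,"ax":0,"ay":0,"az":0},
    {"hand":0,"x":-0.2,"y":0.1,"z":6.6,"ax":0,"ay":0,"az":0},
    {"hand":0,"x":-0.2,"y":0.1,"z":6.8,"ax":0,"ay":0,"az":0},
    {"hand":0,"x":-0.2,"y":0.1,"z":6.9,"ax":0,"ay":0,"az":0},
    {"hand":0,"x":-0.2,"y":0.1,"z":6.9,"ax":0,"ay":0,"az":0},
  ],
)

```text
time_s: 8.75
eef_pos: [0.5683, -0.1466, 0.1698]
tcp_rot: [0.999, 0.048, 0.002, 0.002]
contact_force: [-4.7, 1.1, 11.3]
gripper_width: 0.0
```

jog_arm(
  rows=[
    {"hand":0,"x":0,"y":0,"z":-3,"ax":0,"ay":0,"az":0},
    {"hand":0,"x":0,"y":0,"z":-8,"ax":0,"ay":0,"az":0},
    {"hand":0,"x":0,"y":4,"z":-12,"ax":0,"ay":0,"az":0},
    {"hand":0,"x":0,"y":8,"z":-13,"ax":0,"ay":0,"az":0},
    {"hand":0,"x":0,"y":10,"z":-13,"ax":0,"ay":0,"az":0},
    {"hand":0,"x":0,"y":10,"z":-13,"ax":0,"ay":0,"az":0},
  ],
)

```text
time_s: 9.35
eef_pos: [0.5772, -0.2478, 0.3002]
tcp_rot: [0.999, 0.046, 0.002, 0.002]
contact_force: [-0.5, 0.1, -0.5]
gripper_width: -0.0
```

```bash
python3 look.py 6; python3 - <<'E'
from h import *
o=[]
for c,(x,y) in {"top":(333,217),"scene":(343,272)}.items():
    im=capture(c);cv2.imwrite(f"pics/{c}1.png",im[:,:,::-1])
    o.append(cv2.resize(im[y-50:y+50,x-50:x+50],None,fx=4,fy=4,interpolation=2))
    old=cv2.imread(f"pics/{c}0.png")[:,:,::-1]
cv2.imwrite("pics/end.png",np.hstack(o)[:,:,::-1])
E
```

```text
9.4 [ 0.5769 -0.246   0.299 ] [-0.0011 -0.3896  0.1773]
xp [ 0.6207 -0.0543] (array([  6.1269, -18.6981,  10.8787]), array([ 0.0019, -0.003 ,  0.0016]))
xm [ 0.4973 -0.0657] (array([ -6.273 , -18.7183,  10.8419]), array([ 0.0019, -0.003 ,  0.0016]))
yp [0.551  0.0266] (array([ -0.0588, -27.4082,  10.8434]), array([ 0.0019, -0.003 ,  0.0016]))
ym [ 0.567  -0.1466] (array([ -0.0872, -10.0083,  10.8772]), array([ 0.0019, -0.003 ,  0.0016]))
```

View pics/w6.png

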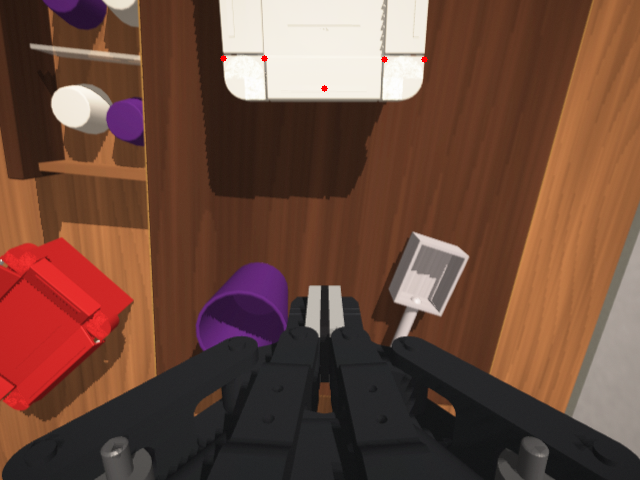

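View pics/end.png

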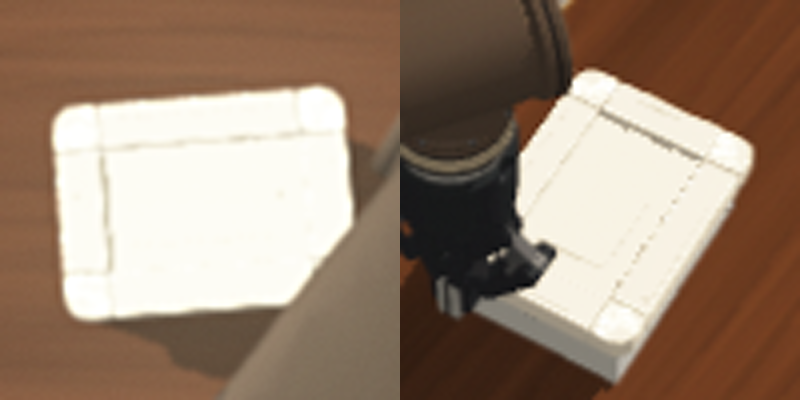

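The -y section is flush in the wrist view (outer edge level with the corners, row ~100). The -x section is only partly visible, so I'll raise the arm for a full check.

jog_arm(
  rows=[
    {"hand":0,"x":-2,"y":-4,"z":-5,"ax":0,"ay":0,"az":0},
    {"hand":0,"x":-4,"y":-5,"z":-10,"ax":0,"ay":0,"az":0},
    {"hand":0,"x":-6,"y":-6,"z":-12,"ax":0,"ay":0,"az":0},
    {"hand":0,"x":-6,"y":-6,"z":-12,"ax":0,"ay":0,"az":0},
    {"hand":0,"x":-6,"y":-6,"z":-12,"ax":0,"ay":0,"az":0},
  ],
)

```text
time_s: 10.0
eef_pos: [0.511, -0.1888, 0.4192]
tcp_rot: [0.999, 0.049, 0.002, 0.001]
contact_force: [0.2, -0.4, -0.3]
gripper_width: 0.0001
```

```bash
python3 look.py 7
```

```text
10.05 [ 0.5109 -0.1891  0.417 ] [-0.4676 -0.5596 -0.0722]
xp [ 0.6207 -0.0543] (array([ 12.2197, -12.3516,  22.7099]), array([ 0.0002, -0.001 ,  0.0053]))
xm [ 0.4973 -0.0657] (array([ -0.1802, -12.4167,  22.6975]), array([ 0.0002, -0.001 ,  0.0053]))
yp [0.551  0.0266] (array([  6.0654, -21.084 ,  22.7021]), array([ 0.0002, -0.001 ,  0.0053]))
ym [ 0.567  -0.1466] (array([ 5.9741, -3.6843, 22.7053]), array([ 0.0002, -0.001 ,  0.0053]))
```

View pics/w7.png

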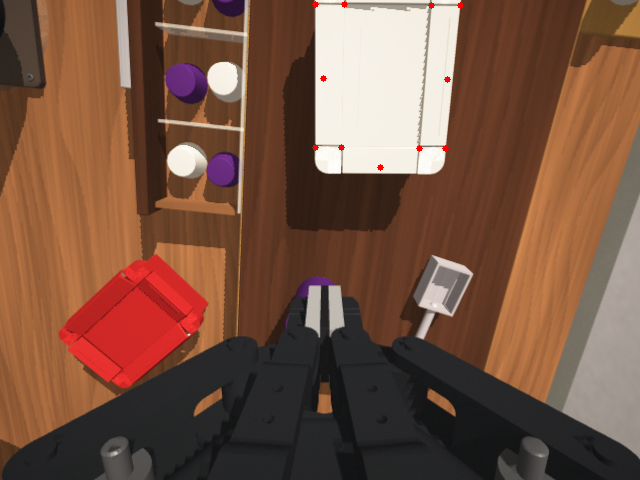

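```bash
python3 - <<'E'
from h import *
o=[]
for c,(x,y) in {"top":(333,217),"scene":(343,272)}.items():
    im=capture(c)
    o.append(cv2.resize(im[y-50:y+50,x-50:x+50],None,fx=4,fy=4,interpolation=2))
cv2.imwrite("pics/end2.png",np.hstack(o)[:,:,::-1])
E
```

```text
(no output)
```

View pics/end2.png

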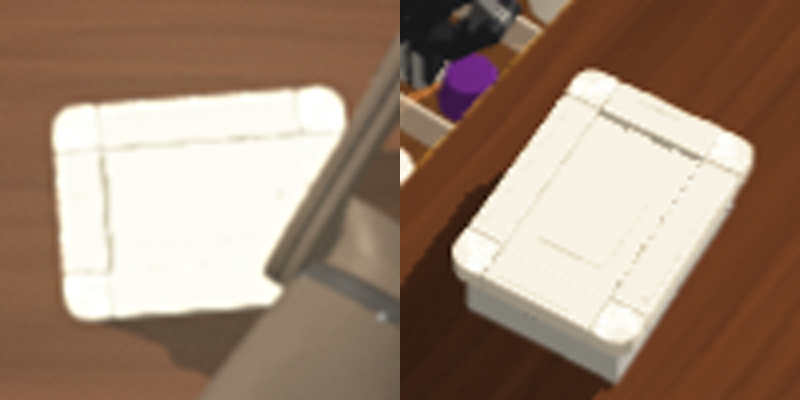

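The scene view shows all four sections flush with the corners and the box in place. I'm handing in.

```bash
python3 -c "
from cell import ticket
print(ticket.finish_job())"
```

```text
the job is handed in; nothing more can be done
None
```

All four rim sections of the white box are pressed down and look flush with the lid's corners. I handed the job in at about 10 s of the 48 s; `finish_job` gives no verdict.

- **Presses:** With the fingers shut, I pressed +x, +y, -x and -y in turn. Each one bottomed out with the fingertips at z ≈ 0.170 m, which is flush height, at 11 to 15 N. The +x section needed two further small pushes because the arm gave way slightly on the first one.
- **Box and bystanders:** In the last wrist view the box still lined up with the position I measured at the start, so I saw no shift. I never moved the arm low near the cup, saucer, scoop or canister. I did not measure their positions afterwards.
- **Disagreements:** The network's outline of the box was about 2 px off in the top view. I replaced it with a colour-based fit, which the wrist view confirmed. The final top view was partly blocked by the arm, so the flush check relies on the scene and wrist views.

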